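# Load the finish jars and set the crate's clamp screw

## Robot

A 6-joint arm with a two-finger parallel gripper is mounted at the origin on the work surface. World frame = base frame: x ahead of the robot, y to its left, z up, the work surface at z = 0. Lengths are in m, angles in rad, forces in N, time in s.
With the tool pointing down it reaches from about 0.25 to 0.8 m from the base axis. Payload 3.9 kg.
Tool frame: the origin (TCP) lies between the finger pads; the fingertips stand 11 mm ahead of it and the grasp point (between the pads) lies 8 mm behind it (arm.finger_overhang is the distance from the TCP to the fingertips, in m); x points along the fingers, y is the direction in which the jaws open and shut, and the axes are right-handed (so a half turn about x gives the same grasp; the last joint's range is limited). The gripper opens to 85 mm and grips with 20 to 120 N. Pads are 22 mm wide; open, the fingers measure 114 mm over their backs; the gripper's body (76 mm by 85 mm) begins 54 mm behind the grasp point. The pads swing forward as they close: fully open they stand 13 mm farther back than shut.
Start: joints at [1.206, 0.26, -0.138, 1.173, 0, 1.571], TCP at [0.187, 0.49, 0.242] pointing down, gripper open.
Joint ranges: [-2.78, 2.78], [-0.83, 1.72], [-1.28, 1.37], [-1.9, 2.12], [-1.57, 1.48], [-3.14, 3.14]. Speed limits (rad/s): [2.57, 2.57, 3.14, 3.14, 3.14, 3.14].

## Interface

Orientations are given as a unit quaternion [x, y, z, w].
In Python, from station import arm gives the robot as it stands.
- The arm moves only by the shell command python3 -m pendant 'ROWS' [FORCE]. ROWS is JSON, a list of rows, each a list of 7 numbers: the opening, from 0 (shut) to 1 (fully open), then the shift along the world's x, y, z in m, then the turn, a rotation vector about the world's x, y, z in degrees. In form: [[jaw, dx, dy, dz, ax, ay, az], ...]. A call has 1 to 8 rows; each row is the pose to reach, as a shift and turn from the pose measured when the call began; what a row does not reach only later rows make up. A row lasts 1/12 s, in which the tool goes at most 41.7 mm and 7.16 degrees, less where a joint would pass 70% of its speed; a pose out of reach is approached as far as the arm can. A call with a gripper value outside its range is refused whole. The fingers move at their own pace and stop on an object; FORCE is the grip in N (left out, the last holds). Time passes only in rows, so rows that repeat a pose let the fingers close. It gives the time, the measured TCP pose, the force and the opening at its end, in the units of the state.
- arm.observe(): the state, without advancing time (a new reading comes with each control period).
- arm.camera(name): name is "scene" or "top" or "wrist"; returns (picture, depth): 400x640x3 uint8, red, green, blue; 400x640 float32, m along the optical axis (not along the pixel's ray), 0 where there is no reading.
- arm.calibration(name): a dict with "fx", "fy", "cx", "cy" (pixels), "xyz" and "orientation" of the camera in the world; the wrist camera has in their place "mount" (4x4, takes a point from camera to tool coordinates, whose origin is the TCP and whose axes are the tool frame's). Camera axes: x right, y down, z forward; pixel columns grow to the right and rows downward; lengths in m; the calibration is good to about 2 mm. A picture is of the moment at which its call begins: read the wrist's pose just before it. calibration takes no time and is no camera call.
- arm.close_job(): hands the job in, once; it reports no verdict.
Trained networks look in the newest picture that a camera, given by its name, has taken for a name from the list of things; names that differ only in an ending like _2 or _b are one class to them, and where a whole thing is asked for, a point or a joint stands for the part that bears it (a point fixed in the world has none). Each returns a list of dicts, best first, with "p" (0 to 1); they miss things now and then, are a little off and sometimes report something else, mostly with a low value. They report only what shows in the picture. A call takes as long as a camera call. They do not tell look-alikes from the thing itself.
- arm.boxes_of(camera, label): "extent" ([centre column, centre row, width, height] in pixels, round what is visible of it).
- arm.place_of(camera, label): "position" ([column, row] in pixels: a listed point, or the origin of a listed thing).
The state is a dict: "time": time; "joint_positions": joint angles; "joint_vel": joint speeds; "tau": joint torques, N m; "tool_pos": TCP position; "eef_rot": TCP orientation; "force": force on the tool from outside, world axes, zero at the start; "wrist_torque": the same for the moment, N m; "gripper_width": finger opening in m.
Only numpy, scipy, OpenCV 4.12 (cv2) and the standard library are available. Lean on these libraries where they do the work, as an engineer would, in place of code of your own. Each camera call takes 0.05 s, during which the arm holds its last target.

## Task

Set the two amber glass jars upright into the two empty cells of the plywood crate, one jar to a cell, setting them down without dropping or toppling them. Then turn the clamp's winged thumbscrew clockwise (seen from above) until it seats, back it off a quarter turn so that the crate can still be slid out, and finish still gripping the wing there, as it is to be locked in that position; leave everything else where it is.

Things in the scene. Friction and masses are not known exactly. Their poses are not given: they have to be found in the camera images.
- crate: fixed open plywood crate, 82 (x) x 236 (y) x 40 mm high, walls, floor and dividers 5 mm thick; three cells in a row along its y axis, each 72 x 72 mm inside; a flat flange 12 mm thick and 70 mm wide sticks out 77 mm from its -y end, under the clamp. Origin: centre of the underside, on the table; z up
- cell0 (a point): centre of the floor of the cell at the crate's +y end (5 mm above the table)
- cell1 (a point): centre of the floor of the middle cell
- cell2 (a point): centre of the floor of the cell at the crate's -y end, next to the clamp. In each start one of the three cells holds the tin and the other two are empty (but for a thin wood shaving that does not matter)
- jar_a_mid (a point): centre, half-way up, of one amber glass jar with a screw lid, standing on the table: 50 mm across, 110 mm tall, about 0.2 kg
- jar_b_mid (a point): the same for the other, identical jar
- jar_a: the first jar, origin at the centre of its underside
- jar_b: the second jar, origin at the centre of its underside
- tin_mid (a point): centre, half-way up, of a low metal tin with a paper label, 54 mm across, 85 mm tall, that stands in one cell and is to stay there
- clamp: fixed dark steel screw clamp beside the crate: a base and post on the table and an arm that reaches over the crate's flange. Origin on the table under the screw's axis; the post stands 56 mm to its -y side, the arm is 28 mm wide with its top 66 mm above the table (a 4 mm high bolt head on it over the post); z up
- wing (a point): upright steel wing (bar) of the thumbscrew on top of the clamp's arm: 50 mm long (its x axis), 11 mm thick (its y axis), 36 mm tall; this point is its centre, 100 mm above the table; a collar 32 mm across lies under it, its top 74 mm above the table. It turns about the vertical and does not rise or sink; the foot below the arm does
- screw (a joint): angle of the thumbscrew, rad; grows when turned clockwise seen from above (the wing's yaw falls by as much). It runs against a hard stop at 4.0, where the foot sits on the flange (seated), and starts 1.3 to 2.3 rad short of that. It resists with about 0.1 N m and stays where it is left; the foot travels 8 mm a turn
- mallet: round carving mallet of pale wood standing on its head, 84 mm across, 235 mm tall; bystander, origin at the underside
- gouge_a: carving gouge with wooden handle lying on the table, 235 mm long; bystander, origin at the underside
- gouge_b: a second such gouge; bystander, origin at the underside
- offcut: wood offcut 70 x 120 x 50 mm; bystander, origin at the underside
- glue: white plastic glue bottle, 60 mm across, 170 mm tall; bystander, origin at the underside
- sander: cork sanding block 70 x 42 x 26 mm; bystander, origin at the underside
Mind the look-alikes: they are no part of the job. What is shaped like the jar_a but pink or red is not meant.

How it is judged:
By the outcome, as a careful person would: the job done as asked, in the order asked, and still so for the second after the job is handed in, while the arm keeps its last pose, push and grip.
It also fails if it takes over 67 s, if anything falls off the work surface, if the arm or the gripper's body presses on something with over 40 N, if the wrist force passes 120 N, or if a joint passes its speed limit or range.

## Working session

There is one attempt and no reset: what is moved stays moved. The work goes in short steps, Python scripts to look and compute and a shell command to move; the robot and the scene stay as the last step left them, time stands still between calls to the robot, and variables do not carry over. Pictures are saved under pics/ and viewed, and the job is handed in when it is done.

```bash
ls; mkdir -p pics; cat > h.py <<'E'
import numpy as np, cv2
from scipy.spatial.transform import Rotation as R
from station import arm
def campose(n):
    c=arm.calibration(n)
    if 'mount' in c:
        s=arm.observe(); T=np.eye(4); T[:3,:3]=R.from_quat(s['eef_rot']).as_matrix(); T[:3,3]=s['tool_pos']
        return c, T@np.array(c['mount'])
    T=np.eye(4); T[:3,:3]=R.from_quat(c['orientation']).as_matrix(); T[:3,3]=c['xyz']
    return c,T
def ray(n,u,v,ct=None):
    c,T=ct or campose(n)
    d=T[:3,:3]@np.array([(u-c['cx'])/c['fx'],(v-c['cy'])/c['fy'],1]); return T[:3,3],d
def atz(n,u,v,z,ct=None):
    o,d=ray(n,u,v,ct); return o+d*(z-o[2])/d[2]
def atdepth(n,u,v,dep,ct=None):
    o,d=ray(n,u,v,ct); return o+d*dep
def proj(n,p,ct=None):
    c,T=ct or campose(n); q=np.linalg.inv(T)@np.append(p,1); return q[0]/q[2]*c['fx']+c['cx'], q[1]/q[2]*c['fy']+c['cy']
def cloud(n,dep,ct=None):
    c,T=ct or campose(n); v,u=np.mgrid[:400,:640]
    P=np.stack([(u-c['cx'])/c['fx']*dep,(v-c['cy'])/c['fy']*dep,dep],-1)
    return P@T[:3,:3].T+T[:3,3]
def save(name,im): cv2.imwrite('pics/'+name,im[:,:,::-1])
E
python3 - <<'E'
from h import *
np.set_printoptions(precision=3,suppress=True)
print(arm.observe())
for n in ['scene','top']:
    im,d=arm.camera(n); save(n+'0.png',im); np.save(n+'0.npy',d)
    c=campose(n); print(n,c[1])
    for l in ['crate','cell0','cell1','cell2','jar_a_mid','tin_mid','clamp','wing']:
        r=arm.place_of(n,l)
        print(l,[(np.round(x['position'],1),round(x['p'],2)) for x in r[:5]])
print(arm.observe()['time'])
E
```

```text
pics
{'time': 0.0, 'joint_positions': array([ 1.206,  0.261, -0.139,  1.173,  0.   ,  1.571]), 'joint_vel': array([-0.001, -0.002,  0.001,  0.001, -0.   , -0.002]), 'tau': array([ -0.001, -40.568,  25.392,   0.019,   0.   ,   0.   ]), 'tool_pos': array([0.187, 0.49 , 0.241]), 'eef_rot': array([ 0.128,  0.696, -0.129,  0.695]), 'force': array([-0.889, -0.182,  0.106]), 'wrist_torque': array([0.011, 0.053, 0.024]), 'gripper_width': 0.08539764796566143}
scene [[-0.152  0.744 -0.65   1.278]
 [ 0.988  0.116 -0.097  0.036]
 [ 0.003 -0.658 -0.753  0.908]
 [ 0.     0.     0.     1.   ]]
crate [(array([331.2, 211.2]), 0.64), (array([353.6, 217.6]), 0.21), (array([298.7, 203.3]), 0.16)]
cell0 [(array([299.4, 204.7]), 0.85), (array([325.8, 209.7]), 0.62), (array([354. , 213.4]), 0.6), (array([179.4, 206.4]), 0.33)]
cell1 [(array([299.4, 204.7]), 0.85), (array([325.8, 209.7]), 0.62), (array([354. , 213.4]), 0.6), (array([179.4, 206.4]), 0.33)]
cell2 [(array([299.4, 204.7]), 0.85), (array([325.8, 209.7]), 0.62), (array([354. , 213.4]), 0.6), (array([179.4, 206.4]), 0.33)]
jar_a_mid [(array([479.9
[... 457 characters left out ...]
l0 [(array([322.5, 209. ]), 0.94), (array([278.1, 210.2]), 0.9), (array([296.3, 205. ]), 0.87)]
cell1 [(array([322.5, 209. ]), 0.94), (array([278.1, 210.2]), 0.9), (array([296.3, 205. ]), 0.87)]
cell2 [(array([322.5, 209. ]), 0.94), (array([278.1, 210.2]), 0.9), (array([296.3, 205. ]), 0.87)]
jar_a_mid [(array([212.4, 227.4]), 0.8), (array([233.5, 250.6]), 0.72), (array([186.1, 220.4]), 0.72), (array([187.3, 246.7]), 0.63), (array([212.5, 253.4]), 0.5)]
tin_mid [(array([277.4, 209.1]), 0.72)]
clamp [(array([345.5, 209.6]), 0.68), (array([410.9, 195.6]), 0.38)]
wing [(array([346.1, 211.6]), 0.64), (array([320.1, 209.2]), 0.55), (array([350. , 212.4]), 0.48), (array([299.4, 207. ]), 0.31)]
0.9
```

View pics/scene0.png

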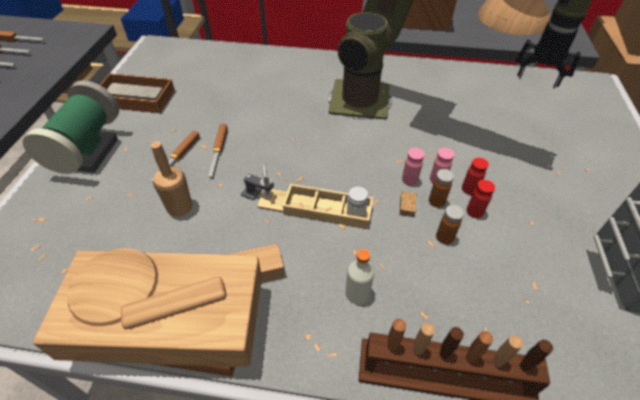

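View pics/top0.png

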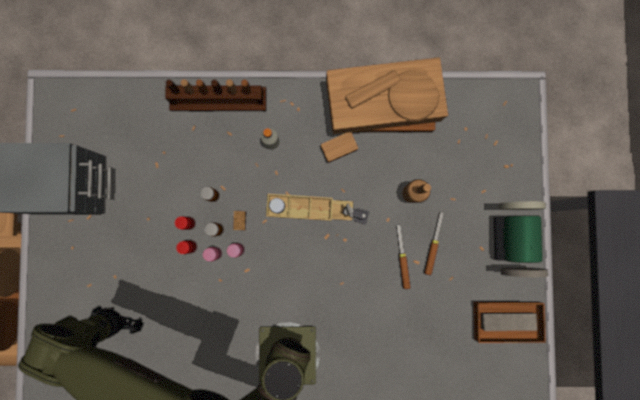

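```bash
python3 - <<'E'
import cv2
a=cv2.imread('pics/top0.png')[160:300,150:390]; cv2.imwrite('pics/top0z.png',cv2.resize(a,None,fx=3.3,fy=3.3,interpolation=2))
a=cv2.imread('pics/scene0.png')[110:300,230:530]; cv2.imwrite('pics/scene0z.png',cv2.resize(a,None,fx=2.6,fy=2.6,interpolation=2))
E
```

```text
(no output)
```

View pics/top0z.png

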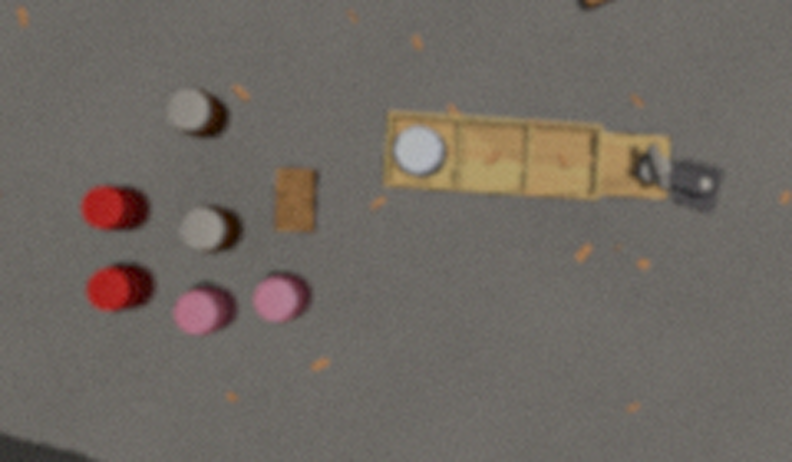

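View pics/scene0z.png

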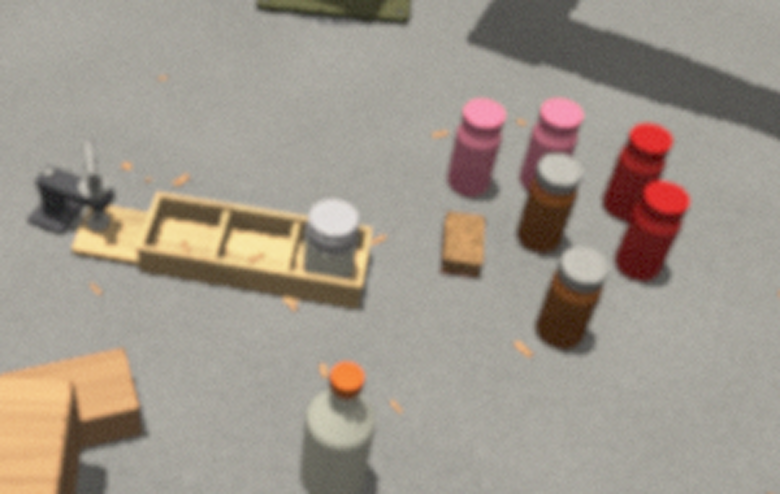

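```bash
python3 - <<'E'
from h import *
np.set_printoptions(precision=3,suppress=True)
c=arm.calibration('top'); print(c)
d=np.load('top0.npy'); ct=campose('top'); P=cloud('top',d,ct)
# lids
im=cv2.imread('pics/top0.png')
for nm,(u,v) in dict(jA=(208,193),jB=(212,229),r1=(184,223),r2=(186,247),p1=(211,254),p2=(235,250),sand=(239,218),tin=(277,205),glue=(269,138),mallet=(418,190),wing=(346,211)).items():
    q=P[v-14:v+15,u-14:u+15].reshape(-1,3); z=q[:,2]; h=P[v,u,2]
    m=(z>0.09) & (np.linalg.norm(q[:,:2]-P[v,u,:2],axis=1)<.04)
    print(nm,P[v,u], m.sum(), q[m].mean(0) if m.any() else '', (q[m].min(0),q[m].max(0)) if m.any() else '')
print('table',np.median(P[300:380,100:200,2]))
# crate edge: z 0.03-0.05
m=(P[...,2]>.03)&(P[...,2]<.05); mm=np.zeros_like(m); mm[185:230,255:360]=1; m&=mm
q=P[m][:,:2].astype(np.float32); r=cv2.minAreaRect(q); print('crate',r, cv2.boxPoints(r))
E
```

```text
{'fx': 463.3228755708716, 'fy': 463.3228755708716, 'cx': 315.22564381183423, 'cy': 202.68656324233146, 'xyz': array([ 0.448, -0.083,  1.713]), 'orientation': array([-0.707,  0.707, -0.025,  0.017])}
jA [0.578 0.271 0.104] 138 [0.579 0.273 0.108] (array([0.557, 0.252, 0.098]), array([0.6  , 0.294, 0.117]))
jB [0.454 0.254 0.109] 141 [0.454 0.257 0.109] (array([0.433, 0.236, 0.096]), array([0.474, 0.28 , 0.119]))
r1 [0.474 0.352 0.104] 144 [0.477 0.36  0.108] (array([0.457, 0.338, 0.092]), array([0.499, 0.383, 0.118]))
r2 [0.392 0.343 0.108] 146 [0.392 0.352 0.109] (array([0.371, 0.332, 0.09 ]), array([0.412, 0.374, 0.12 ]))
p1 [0.368 0.256 0.112] 142 [0.368 0.262 0.109] (array([0.347, 0.24 , 0.091]), array([0.389, 0.285, 0.12 ]))
p2 [0.381 0.175 0.106] 139 [0.381 0.18  0.109] (array([0.361, 0.158, 0.091]), array([0.402, 0.203, 0.118]))
sand [0.494 0.175 0.02 ] 0  
tin [0.537 0.032 0.089] 69 [0.538 0.032 0.093] (array([0.516, 0.011, 0.09 ]), array([0.562, 0.057, 0.099]))
glue [0.767 0.058 0.128] 231 [0.774 0.057 0.129] (array([0.75 , 0.032, 0.092]), array([0.806, 0.089, 0.179]))
mallet [ 0.584 -0.448  0.16 ] 424 [ 0.583 -0.448  0.146] (array([ 0.546, -0.487,  0.091]), array([ 0.624, -0.418,  0.243]))
wing [ 0.517 -0.211  0.067] 52 [ 0.52  -0.219  0.113] (array([ 0.495, -0.228,  0.092]), array([ 0.543, -0.209,  0.126]))
table 0.0019277195478727416
crate ((0.535099446773529, -0.0449330136179924), (0.23611053824424744, 0.0820138230919838), 86.23563385009766) [[ 0.486 -0.16 ]
 [ 0.568 -0.165]
 [ 0.584  0.07 ]
 [ 0.502  0.076]]
```

```bash
python3 - <<'E'
from h import *
np.set_printoptions(precision=3,suppress=True)
s=arm.observe(); print(R.from_quat(s['eef_rot']).as_matrix()); print(arm.calibration('wrist'))
d=np.load('top0.npy'); ct=campose('top'); P=cloud('top',d,ct)
for u,v in [(322.5,209),(278.1,210.2),(296.3,205)]: print(atz('top',u,v,.005,ct))
ds=np.load('scene0.npy'); cs=campose('scene'); Q=cloud('scene',ds,cs)
m=np.zeros((400,640),bool); m[160:205,235:285]=1; m&=(Q[...,2]>.078)&(Q[...,2]<.13)
q=Q[m]; print('scene wing',m.sum(), q.mean(0)); r=cv2.minAreaRect(q[:,:2].astype(np.float32)); print(r)
m=np.zeros((400,640),bool); m[195:228,330:375]=1; m&=(P[...,2]>.05)&(P[...,2]<.14)
for z0,z1 in((.055,.075),(.08,.13)):
  k=m&(P[...,2]>z0)&(P[...,2]<z1); q=P[k]; print(z0,k.sum(),q.mean(0),cv2.minAreaRect(q[:,:2].astype(np.float32)))
E
```

```text
[[-0.     0.357  0.934]
 [-0.     0.934 -0.357]
 [-1.    -0.    -0.   ]]
{'fx': 331.39048518726617, 'fy': 331.39048518726617, 'cx': 323.02451506674396, 'cy': 196.84865577439655, 'mount': array([[-0.   , -0.286,  0.958, -0.132],
       [ 1.   , -0.   ,  0.   , -0.001],
       [ 0.   ,  0.958,  0.286, -0.073],
       [ 0.   ,  0.   ,  0.   ,  1.   ]])}
[ 0.527 -0.13   0.005]
[0.523 0.034 0.005]
[ 0.542 -0.033  0.005]
scene wing 91 [ 0.527 -0.217  0.11 ]
((0.5200456976890564, -0.21751265227794647), (0.05057286098599434, 0.016114477068185806), 10.698570251464844)
0.055 136 [ 0.509 -0.251  0.066] ((0.5119754076004028, -0.24298948049545288), (0.08594032377004623, 0.028873777016997337), 73.33100891113281)
0.08 58 [ 0.519 -0.219  0.11 ] ((0.5189386010169983, -0.2189446985721588), (0.045396361500024796, 0.026023216545581818), 40.9791374206543)
```

```bash
python3 -m pendant '[[1,0.392,-0.217,0,0,0,0],[1,0.392,-0.217,0,0,0,0],[1,0.392,-0.217,0,0,0,0],[1,0.392,-0.217,0,0,0,0],[1,0.392,-0.217,0,0,0,0],[1,0.392,-0.217,0,0,0,0],[1,0.392,-0.217,0,0,0,0],[1,0.392,-0.217,0,0,0,0]]' 35; python3 -m pendant '[[1,0.10,-0.056,0,0,0,0],[1,0.10,-0.056,0,0,0,0],[1,0.10,-0.056,0,0,0,0],[1,0.10,-0.056,0,0,0,0]]'
```

```text
time: 1.57
tool_pos: [0.4806, 0.3277, 0.2424]
eef_rot: [0.128, 0.695, -0.128, 0.695]
force: [0.4, 0.3, 1.0]
gripper_width: 0.0849
time: 1.9
tool_pos: [0.5861, 0.2681, 0.2415]
eef_rot: [0.13, 0.694, -0.131, 0.696]
force: [0.7, 0.4, -0.1]
gripper_width: 0.0855
```

```bash
python3 - <<'E'
from h import *
np.set_printoptions(precision=3,suppress=True)
s=arm.observe(); print(s['time'],s['tool_pos'],s['joint_positions'],s['joint_vel'],R.from_quat(s['eef_rot']).as_matrix()[:,1])
ct=campose('wrist'); im,d=arm.camera('wrist'); save('w1.png',im); P=cloud('wrist',d,ct); np.save('w1.npy',P)
m=(P[...,2]>.1)&(P[...,2]<.125)&(d>.05)
n,l,st,ce=cv2.connectedComponentsWithStats(m.astype(np.uint8))
for i in range(1,n):
    if st[i,4]>300:
        q=P[l==i]; print(st[i], q.min(0),q.max(0), cv2.minEnclosingCircle(q[:,:2].astype(np.float32)))
E
```

```text
1.9 [0.586 0.268 0.241] [ 0.43   0.469  0.178  1.278 -0.002  0.801] [ 0.065 -0.04  -0.067  0.025  0.065  0.048] [0.363 0.932 0.   ]
[ 216    0   63   64 3281] [0.433 0.237 0.1  ] [0.477 0.281 0.113] ((0.4544403851032257, 0.25907158851623535), 0.022539811208844185)
[ 360    0   65   41 2093] [0.466 0.341 0.1  ] [0.499 0.383 0.112] ((0.4781752824783325, 0.3620148003101349), 0.02238774113357067)
[ 303  150   54   55 2316] [0.557 0.253 0.1  ] [0.601 0.298 0.112] ((0.5791758894920349, 0.27561256289482117), 0.022421790286898613)
```

View pics/w1.png

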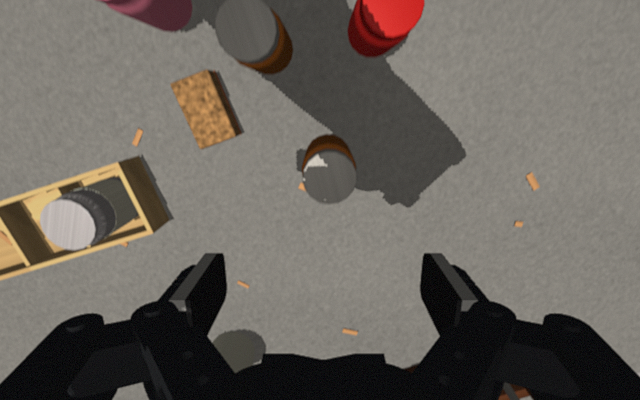

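```bash
python3 -m pendant '[[1,-0.007,0.007,-0.03,0,0,0],[1,-0.007,0.007,-0.07,0,0,0],[1,-0.007,0.007,-0.105,0,0,0],[1,-0.007,0.007,-0.14,0,0,0],[1,-0.007,0.007,-0.165,0,0,0],[1,-0.007,0.007,-0.18,0,0,0],[1,-0.007,0.007,-0.18,0,0,0],[1,-0.007,0.007,-0.18,0,0,0]]'
```

```text
time: 2.62
tool_pos: [0.5747, 0.277, 0.061]
eef_rot: [0.129, 0.696, -0.13, 0.695]
force: [0.9, -0.1, 0.6]
gripper_width: 0.0855
```

```bash
python3 -m pendant '[[1,0.004,-0.002,0,0,0,0],[0.3,0.004,-0.002,0,0,0,0],[0.3,0.004,-0.002,0,0,0,0],[0.3,0.004,-0.002,0,0,0,0],[0.3,0.004,-0.002,0,0,0,0],[0.3,0.004,-0.002,0,0,0,0]]' 35
```

```text
time: 3.12
tool_pos: [0.5797, 0.2755, 0.0626]
eef_rot: [0.13, 0.695, -0.129, 0.695]
force: [-0.9, 0.6, 6.1]
gripper_width: 0.0487
```

```bash
python3 -m pendant '[[0.3,0,0,0.02,0,0,0],[0.3,0,0,0.05,0,0,0],[0.3,0,0,0.09,0,0,0],[0.3,0,0,0.13,0,0,0],[0.3,0,0,0.13,0,0,0]]'; python3 -m pendant '[[0.3,-0.005,-0.025,0,0,0,-6],[0.3,-0.01,-0.06,0,0,0,-13],[0.3,-0.015,-0.1,0,0,0,-20],[0.3,-0.02,-0.14,0,0,0,-27],[0.3,-0.025,-0.18,0,0,0,-34],[0.3,-0.03,-0.22,0,0,0,-41],[0.3,-0.035,-0.26,0,0,0,-48],[0.3,-0.04,-0.30,0,0,0,-55]]'
python3 - <<'E'
from h import *
s=arm.observe(); m=R.from_quat(s['eef_rot']).as_matrix(); print(s['tool_pos'], np.degrees(np.arctan2(m[1,1],m[0,1])), s['joint_positions'],s['force'])
E
```

```text
time: 3.53
tool_pos: [0.5836, 0.2773, 0.2011]
eef_rot: [0.133, 0.691, -0.127, 0.699]
force: [1.7, 0.4, -1.1]
gripper_width: 0.0485
time: 4.2
tool_pos: [0.5421, -0.0245, 0.2001]
eef_rot: [0.438, 0.551, -0.437, 0.56]
force: [1.7, -0.4, -3.0]
gripper_width: 0.0488
[ 0.54209225 -0.02450289  0.20012573] 13.555508365302606 [-0.04152751  0.30307546 -0.1896963   1.06698741 -0.0063882   1.29268594] [ 1.70552461 -0.35101078 -2.99044698]
```

```bash
python3 -m pendant '[[0.3,-0.004,-0.03,0,0,0,-6],[0.3,-0.008,-0.06,0,0,0,-12],[0.3,-0.012,-0.09,0,0,0,-17.4],[0.3,-0.012,-0.0975,0,0,0,-17.4],[0.3,-0.012,-0.0975,0,0,0,-17.4],[0.3,-0.012,-0.0975,0,0,0,-17.4]]'
python3 - <<'E'
from h import *
np.set_printoptions(precision=3,suppress=True)
s=arm.observe(); m=R.from_quat(s['eef_rot']).as_matrix(); print(s['tool_pos'], np.degrees(np.arctan2(m[1,1],m[0,1])), s['joint_positions'],s['force'],m)
ct=campose('wrist'); im,d=arm.camera('wrist'); save('w2.png',im); P=cloud('wrist',d,ct)
T=ct[1]
tool=(P-s['tool_pos'])@m
# lid: within 3cm of axis, behind tcp
k=(np.abs(tool[...,1])<.03)&(np.abs(tool[...,2])<.035)&(P[...,2]>s['tool_pos'][2]+.02)&(P[...,2]<.27)&(d>.03)
q=P[k]; print(k.sum()); 
if k.any(): print(q.min(0),q.max(0), tool[k].min(0),tool[k].max(0))
# crate rim
k=(P[...,2]>.034)&(P[...,2]<.048)&(P[...,0]>.45)&(P[...,0]<.62)&(P[...,1]<.1)&(P[...,1]>-.2)&(d>.03)
print(k.sum(),cv2.minAreaRect(P[k][:,:2].astype(np.float32)))
k2=(P[...,2]>.084)&(P[...,2]<.13)&(np.hypot(P[...,0]-.52,P[...,1]+.218)<.035)&(d>.03)
print('wing',k2.sum(), cv2.minAreaRect(P[k2][:,:2].astype(np.float32)) if k2.sum()>5 else '')
np.save('w2.npy',P)
E
```

```text
time: 4.7
tool_pos: [0.5295, -0.1218, 0.1993]
eef_rot: [-0.516, -0.479, 0.517, -0.487]
force: [-0.5, 0.1, -2.0]
gripper_width: 0.0486
[ 0.529 -0.122  0.199] -3.860671454326539 [-0.222  0.306 -0.187  1.069 -0.007  1.416] [-0.486  0.108 -2.024] [[ 0.007  0.998 -0.067]
 [-0.008 -0.067 -0.998]
 [-1.     0.007  0.008]]
22599
[ 0.5   -0.13   0.219] [ 0.56  -0.099  0.27 ] [-0.071 -0.03  -0.023] [-0.02   0.03   0.006]
4029 ((0.5337037444114685, -0.06925356388092041), (0.18431925773620605, 0.0823228508234024), 86.29637908935547)
wing 0
```

View pics/w2.png

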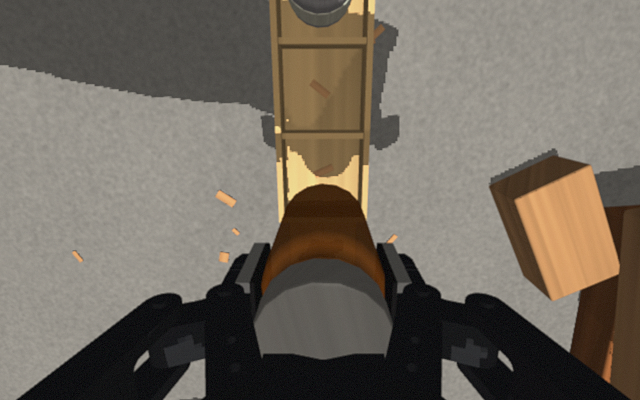

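```bash
python3 - <<'E'
from h import *
ct=campose('wrist')
for v in (40,44,130,134,137): print(v,atz('wrist',322,v,.04,ct))
print(atz('wrist',273,110,.04,ct),atz('wrist',370,110,.04,ct))
E
```

```text
40 [ 0.53755834 -0.0060547   0.04      ]
44 [ 0.53736076 -0.00898328  0.04      ]
130 [ 0.53277956 -0.076885    0.04      ]
134 [ 0.53254972 -0.08029174  0.04      ]
137 [ 0.53237627 -0.08286247  0.04      ]
[ 0.49245496 -0.05742867  0.04      ] [ 0.57460268 -0.06292375  0.04      ]
```

```bash
python3 -m pendant '[[0.3,0,0.001,-0.025,0,0,0],[0.3,0,0.001,-0.055,0,0,0],[0.3,0,0.001,-0.085,0,0,0],[0.3,0,0.001,-0.105,0,0,0],[0.3,0,0.001,-0.12,0,0,0],[0.3,0,0.001,-0.124,0,0,0],[0.3,0,0.001,-0.124,0,0,0]]'; python3 -m pendant '[[0.3,0,0,-0.002,0,0,0],[0.3,0,0,-0.004,0,0,0],[0.3,0,0,-0.006,0,0,0],[0.3,0,0,-0.006,0,0,0]]'
```

```text
time: 5.33
tool_pos: [0.5287, -0.1185, 0.0742]
eef_rot: [-0.515, -0.481, 0.517, -0.487]
force: [0.4, 0.0, -2.4]
gripper_width: 0.0487
time: 5.67
tool_pos: [0.5291, -0.1185, 0.0687]
eef_rot: [-0.515, -0.481, 0.516, -0.487]
force: [-0.8, 0.0, -2.6]
gripper_width: 0.0484
```

```bash
python3 -m pendant '[[0.3,0,0,-0.001,0,0,0],[0.3,0,0,-0.002,0,0,0],[0.3,0,0,-0.002,0,0,0]]'
```

```text
time: 5.92
tool_pos: [0.5297, -0.1188, 0.0677]
eef_rot: [-0.515, -0.48, 0.516, -0.487]
force: [-0.8, 0.3, 2.9]
gripper_width: 0.0482
```

```bash
python3 -m pendant '[[0.7,0,0,0,0,0,0],[0.85,0,0,0,0,0,0],[0.85,0,0,0,0,0,0],[0.85,0,0,0.0,0,0,0]]'; python3 -m pendant '[[0.9,0,0,0.02,0,0,0],[0.9,0,0,0.05,0,0,0],[0.9,0,0,0.09,0,0,0],[0.9,0,0,0.13,0,0,0],[0.9,0,0,0.13,0,0,0]]'
python3 - <<'E'
from h import *
im,d=arm.camera('scene'); save('s2.png',cv2.resize(im[110:300,230:530],None,fx=2.6,fy=2.6))
ct=campose('wrist'); im,d=arm.camera('wrist'); save('w3.png',im)
E
```

```text
time: 6.25
tool_pos: [0.53, -0.1188, 0.0679]
eef_rot: [-0.516, -0.48, 0.516, -0.488]
force: [0.3, -0.3, 0.1]
gripper_width: 0.0727
time: 6.67
tool_pos: [0.5347, -0.1199, 0.2058]
eef_rot: [0.518, 0.476, -0.513, 0.492]
force: [1.8, -0.6, 0.5]
gripper_width: 0.0766
```

View pics/s2.png

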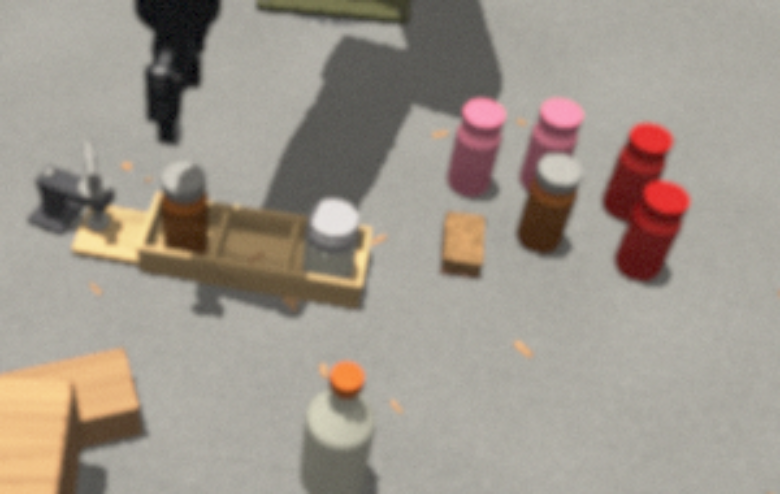

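View pics/w3.png

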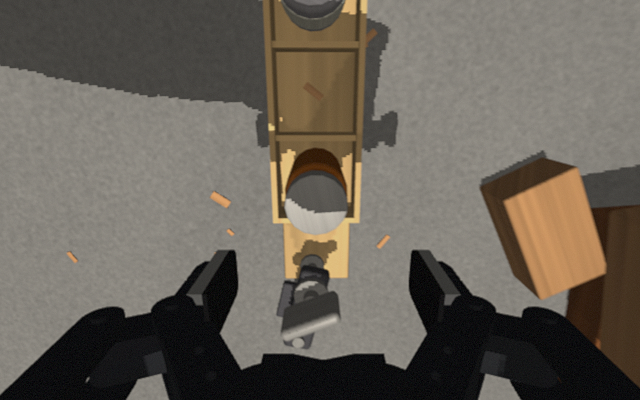

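```bash
python3 -m pendant '[[1,-0.005,0.03,0,0,0,6],[1,-0.015,0.07,0,0,0,13],[1,-0.023,0.11,0,0,0,20],[1,-0.031,0.15,0,0,0,27],[1,-0.039,0.19,0,0,0,34],[1,-0.047,0.23,0,0,0,41],[1,-0.055,0.27,0,0,0,48],[1,-0.063,0.31,0,0,0,55]]'
python3 -m pendant '[[1,-0.01,0.03,0,0,0,6],[1,-0.015,0.055,0,0,0,12],[1,-0.015,0.055,0,0,0,17],[1,-0.015,0.055,0,0,0,17],[1,-0.015,0.055,0,0,0,17]]'
python3 - <<'E'
from h import *
np.set_printoptions(precision=3,suppress=True)
s=arm.observe(); m=R.from_quat(s['eef_rot']).as_matrix(); print(s['tool_pos'], np.degrees(np.arctan2(m[1,1],m[0,1])), s['joint_positions'],m[:,0])
ct=campose('wrist'); im,d=arm.camera('wrist'); save('w4.png',im); P=cloud('wrist',d,ct)
m=(P[...,2]>.1)&(P[...,2]<.125)&(d>.05)
n,l,st,ce=cv2.connectedComponentsWithStats(m.astype(np.uint8))
for i in range(1,n):
    if st[i,4]>300:
        q=P[l==i]; print(st[i], cv2.minEnclosingCircle(q[:,:2].astype(np.float32)))
E
```

```text
time: 7.43
tool_pos: [0.4668, 0.1921, 0.1983]
eef_rot: [0.235, 0.664, -0.23, 0.671]
force: [0.8, 0.1, 0.1]
gripper_width: 0.0852
time: 7.85
tool_pos: [0.4507, 0.2467, 0.1968]
eef_rot: [0.134, 0.692, -0.129, 0.697]
force: [0.6, -0.5, -0.7]
gripper_width: 0.0854
[0.451 0.247 0.197] 68.59237029515144 [ 0.5    0.259 -0.262  1.041  0.001  0.874] [ 0.008  0.005 -1.   ]
[ 413   20   77   78 4615] ((0.3916618525981903, 0.35581427812576294), 0.02284958027303219)
[ 265   40   72   76 4219] ((0.3671181797981262, 0.2642293870449066), 0.022607527673244476)
[ 159  112   72   68 3800] ((0.3806607127189636, 0.18214812874794006), 0.02258194237947464)
[ 457  147   71   65 3566] ((0.4765163064002991, 0.36272329092025757), 0.0229853093624115)
[ 310  170   64   65 3180] ((0.45386311411857605, 0.2590491473674774), 0.022513002157211304)
```

View pics/w4.png

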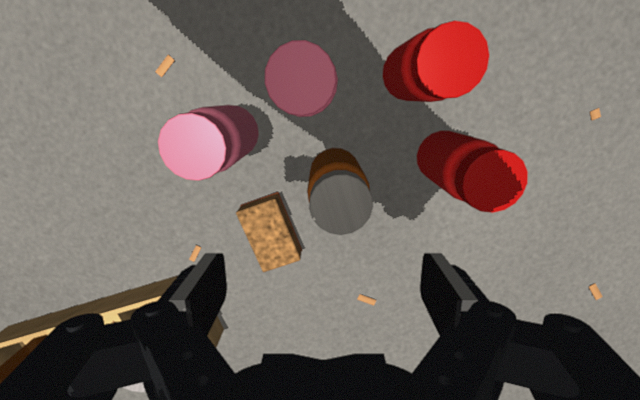

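```bash
python3 -m pendant '[[1,0.003,0.012,0,0,0,0],[1,0.003,0.012,-0.02,0,0,0],[1,0.003,0.012,-0.05,0,0,0],[1,0.003,0.012,-0.085,0,0,0],[1,0.003,0.012,-0.115,0,0,0],[1,0.003,0.012,-0.13,0,0,0],[1,0.003,0.012,-0.135,0,0,0],[1,0.003,0.012,-0.135,0,0,0]]'
```

```text
time: 8.57
tool_pos: [0.4533, 0.2576, 0.0606]
eef_rot: [0.134, 0.693, -0.131, 0.696]
force: [0.4, 0.7, -0.4]
gripper_width: 0.0855
```

```bash
python3 -m pendant '[[0.3,0.001,0.001,0.002,0,0,0],[0.3,0.001,0.001,0.002,0,0,0],[0.3,0.001,0.001,0.002,0,0,0],[0.3,0.001,0.001,0.002,0,0,0],[0.3,0.001,0.001,0.002,0,0,0],[0.3,0.001,0.001,0.002,0,0,0]]' 35;  python3 -m pendant '[[0.3,0,0,0.02,0,0,0],[0.3,0,0,0.05,0,0,0],[0.3,0,0,0.09,0,0,0],[0.3,0,0,0.13,0,0,0],[0.3,0,0,0.14,0,0,0],[0.3,0,0,0.14,0,0,0]]'
```

```text
time: 9.07
tool_pos: [0.4557, 0.2592, 0.0644]
eef_rot: [0.135, 0.692, -0.13, 0.697]
force: [-0.2, -1.8, 5.7]
gripper_width: 0.0487
time: 9.57
tool_pos: [0.4582, 0.2606, 0.2086]
eef_rot: [0.137, 0.69, -0.128, 0.7]
force: [-0.2, -0.2, -2.5]
gripper_width: 0.0489
```

```bash
python3 -m pendant '[[0.3,0.008,-0.025,0,0,0,-6],[0.3,0.016,-0.06,0,0,0,-13],[0.3,0.026,-0.1,0,0,0,-20],[0.3,0.036,-0.14,0,0,0,-27],[0.3,0.046,-0.18,0,0,0,-34],[0.3,0.056,-0.22,0,0,0,-41],[0.3,0.066,-0.26,0,0,0,-48],[0.3,0.072,-0.285,0,0,0,-55]]'
python3 -m pendant '[[0.3,0.005,-0.012,0,0,0,-6],[0.3,0.005,-0.018,0,0,0,-12],[0.3,0.005,-0.018,0,0,0,-17.4],[0.3,0.005,-0.018,0,0,0,-17.4],[0.3,0.005,-0.018,0,0,0,-17.4]]'
cat > st.py <<'E'
from h import *
np.set_printoptions(precision=4,suppress=True)
s=arm.observe(); m=R.from_quat(s['eef_rot']).as_matrix(); print(s['time'],s['tool_pos'],'yaw y', np.degrees(np.arctan2(m[1,1],m[0,1])), 'approach',m[:,0],'F',s['force'],'T',s['wrist_torque'],'j',s['joint_positions'],s['gripper_width'])
E
python3 st.py
```

```text
time: 10.23
tool_pos: [0.5293, -0.028, 0.2062]
eef_rot: [0.441, 0.547, -0.44, 0.559]
force: [1.0, 1.2, -1.4]
gripper_width: 0.0487
time: 10.65
tool_pos: [0.533, -0.0459, 0.2043]
eef_rot: [-0.517, -0.476, 0.52, -0.486]
force: [-0.1, 1.0, -3.0]
gripper_width: 0.0489
10.65 [ 0.533  -0.0459  0.2043] yaw y -4.357451790644211 approach [ 0.0071 -0.0126 -0.9999] F [-0.06    0.9945 -2.9834] T [-0.0052 -0.0061  0.007 ] j [-0.079   0.29   -0.1973  1.0754 -0.012   1.5678] 0.04891499925567037
```

```bash
python3 -m pendant '[[0.3,0.002,0.002,-0.02,0,0,0],[0.3,0.002,0.002,-0.055,0,0,0],[0.3,0.002,0.002,-0.085,0,0,0],[0.3,0.002,0.002,-0.11,0,0,0],[0.3,0.002,0.002,-0.125,0,0,0],[0.3,0.002,0.002,-0.128,0,0,0],[0.3,0.002,0.002,-0.128,0,0,0]]'; python3 -m pendant '[[0.3,0,0,-0.002,0,0,0],[0.3,0,0,-0.004,0,0,0],[0.3,0,0,-0.006,0,0,0],[0.3,0,0,-0.0065,0,0,0],[0.3,0,0,-0.0065,0,0,0]]'
```

```text
time: 11.23
tool_pos: [0.5333, -0.0433, 0.0747]
eef_rot: [-0.516, -0.477, 0.52, -0.485]
force: [0.1, 0.0, -1.8]
gripper_width: 0.0487
time: 11.65
tool_pos: [0.5343, -0.0435, 0.0695]
eef_rot: [-0.517, -0.477, 0.52, -0.486]
force: [-1.2, 0.0, 4.4]
gripper_width: 0.0487
```

Contact (force went from −2 to +4.4). Release and rise.

```bash
python3 -m pendant '[[0.7,0,0,0,0,0,0],[0.85,0,0,0,0,0,0],[0.85,0,0,0,0,0,0],[0.85,0,0,0.0,0,0,0]]'; python3 -m pendant '[[0.9,0,0,0.02,0,0,0],[0.9,0,0,0.05,0,0,0],[0.9,0,0,0.09,0,0,0],[0.9,0,0,0.13,0,0,0],[0.9,0,0,0.15,0,0,0]]'; python3 -m pendant '[[0.6,0,-0.03,0,0,0,4],[0.6,0,-0.06,0,0,0,10],[0.6,0,-0.075,0,0,0,10],[0.6,0,-0.075,0,0,0,10],[0.6,0,-0.075,0,0,0,10]]'
python3 st.py; python3 - <<'E'
from h import *
np.set_printoptions(precision=4,suppress=True)
im,d=arm.camera('scene'); save('s3.png',cv2.resize(im[110:300,230:530],None,fx=2.6,fy=2.6))
cs=campose('scene'); Q=cloud('scene',d,cs)
m=np.zeros((400,640),bool); m[160:205,235:285]=1; m&=(Q[...,2]>.078)&(Q[...,2]<.13)&(Q[...,1]<-.18)&(Q[...,0]>.47)
q=Q[m]; print(m.sum(),cv2.minAreaRect(q[:,:2].astype(np.float32)))
ct=campose('wrist'); im,d=arm.camera('wrist'); save('w5.png',im); P=cloud('wrist',d,ct); np.save('w5.npy',P)
k2=(P[...,2]>.088)&(P[...,2]<.13)&(np.hypot(P[...,0]-.52,P[...,1]+.218)<.035)&(d>.03)
print('wing',k2.sum(), cv2.minAreaRect(P[k2][:,:2].astype(np.float32)) if k2.sum()>5 else '')
E
```

```text
time: 11.98
tool_pos: [0.5345, -0.0435, 0.0696]
eef_rot: [-0.517, -0.477, 0.52, -0.486]
force: [-0.5, -0.8, 0.2]
gripper_width: 0.0723
time: 12.4
tool_pos: [0.5363, -0.0436, 0.2243]
eef_rot: [0.518, 0.475, -0.518, 0.487]
force: [1.2, 0.5, 0.1]
gripper_width: 0.077
time: 12.82
tool_pos: [0.5361, -0.1191, 0.2241]
eef_rot: [0.475, 0.518, -0.474, 0.53]
force: [-0.3, 0.9, -0.5]
gripper_width: 0.0514
12.8167 [ 0.5361 -0.1191  0.2241] yaw y 5.66174008631802 approach [ 0.0138 -0.0101 -0.9999] F [-0.2603  0.9287 -0.5299] T [ 0.0008 -0.0012 -0.076 ] j [-0.2148  0.298  -0.1328  1.1244 -0.0069  1.2572] 0.05136373247278614
92 ((0.5202744603157043, -0.22149303555488586), (0.04769202321767807, 0.01955576427280903), 28.501474380493164)
wing 1570 ((0.5188825130462646, -0.21862180531024933), (0.049965742975473404, 0.011737050488591194), 18.033727645874023)
```

View pics/s3.png

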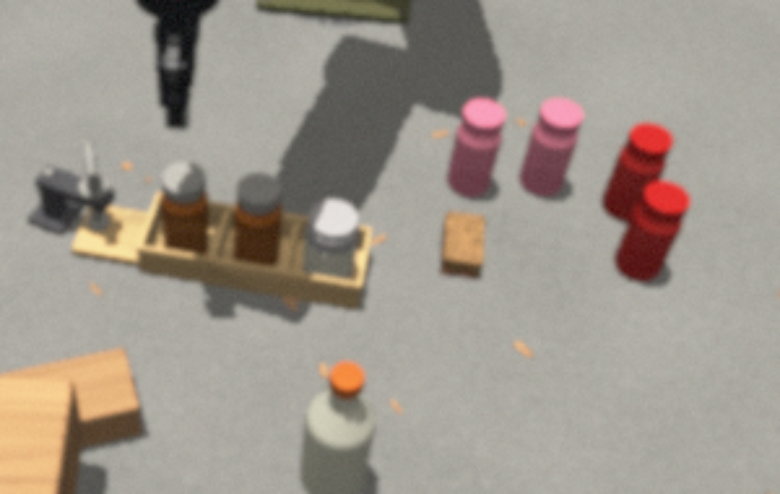

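View pics/w5.png

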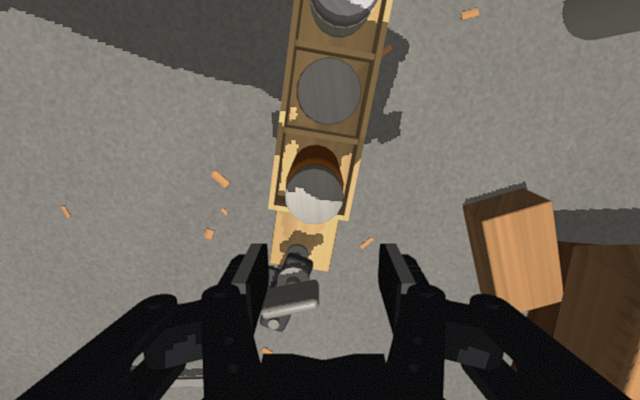

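```bash
python3 -m pendant '[[0.6,-0.003,-0.02,0,0,0,6],[0.6,-0.006,-0.04,0,0,0,13],[0.6,-0.009,-0.06,0,0,0,20],[0.6,-0.012,-0.08,0,0,0,27],[0.6,-0.017,-0.0995,0,0,0,34],[0.6,-0.017,-0.0995,0,0,0,41],[0.6,-0.017,-0.0995,0,0,0,48],[0.6,-0.017,-0.0995,0,0,0,55]]'
python3 -m pendant '[[0.6,0,0,-0.01,0,0,7],[0.6,0,0,-0.02,0,0,14],[0.6,0,0,-0.03,0,0,21],[0.6,0,0,-0.04,0,0,28],[0.6,0,0,-0.04,0,0,35],[0.6,0,0,-0.04,0,0,42],[0.6,0,0,-0.04,0,0,47],[0.6,0,0,-0.04,0,0,48]]'
python3 st.py; python3 - <<'E'
from h import *
np.set_printoptions(precision=4,suppress=True)
ct=campose('wrist'); im,d=arm.camera('wrist'); save('w6.png',im); P=cloud('wrist',d,ct)
k2=(P[...,2]>.09)&(P[...,2]<.13)&(np.hypot(P[...,0]-.52,P[...,1]+.218)<.035)&(d>.03)
print('wing',k2.sum(), cv2.minAreaRect(P[k2][:,:2].astype(np.float32)) if k2.sum()>5 else '')
print(P[k2].max(0))
E
```

```text
time: 13.58
tool_pos: [0.519, -0.2167, 0.2236]
eef_rot: [0.18, 0.68, -0.173, 0.689]
force: [0.3, 0.5, 0.4]
gripper_width: 0.0511
time: 14.25
tool_pos: [0.5191, -0.2155, 0.1833]
eef_rot: [-0.114, 0.694, 0.124, 0.7]
force: [-0.2, -0.0, -0.3]
gripper_width: 0.0513
14.25 [ 0.5191 -0.2155  0.1833] yaw y 109.37191260135715 approach [ 0.0049  0.016  -0.9999] F [-0.1507 -0.0061 -0.3484] T [-0.0572 -0.0075 -0.0518] j [-0.4026  0.3545 -0.1585  1.0595  0.0167 -0.7407] 0.05125729414079008
wing 1342 ((0.5178531408309937, -0.21984685957431793), (0.04941300302743912, 0.01097911223769188), 18.49534797668457)
[ 0.542  -0.2085  0.12  ]
```

View pics/w6.png

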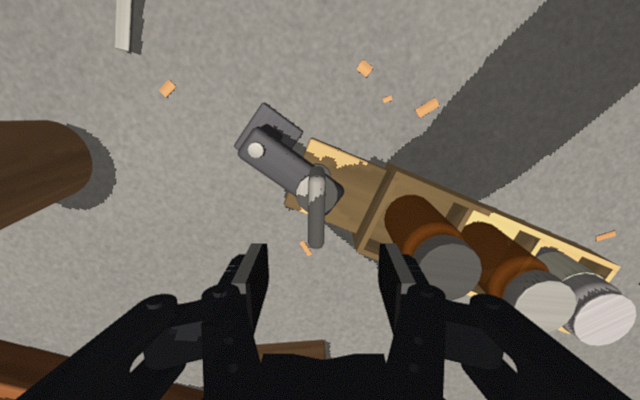

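```bash
python3 -m pendant '[[0.5,-0.001,-0.0037,0,-0.9,0.3,-1.2],[0.5,-0.001,-0.0037,-0.02,-0.9,0.3,-1.2],[0.5,-0.001,-0.0037,-0.045,-0.9,0.3,-1.2],[0.5,-0.001,-0.0037,-0.07,-0.9,0.3,-1.2],[0.5,-0.001,-0.0037,-0.085,-0.9,0.3,-1.2],[0.5,-0.001,-0.0037,-0.09,-0.9,0.3,-1.2],[0.5,-0.001,-0.0037,-0.09,-0.9,0.3,-1.2],[0.5,-0.001,-0.0037,-0.09,-0.9,0.3,-1.2]]'; python3 st.py
```

```text
time: 14.97
tool_pos: [0.5186, -0.2193, 0.0939]
eef_rot: [-0.111, 0.698, 0.111, 0.699]
force: [0.3, 0.8, -0.2]
gripper_width: 0.0427
14.9667 [ 0.5186 -0.2193  0.0939] yaw y 108.00776371400941 approach [ 0.0005 -0.0003 -1.    ] F [ 0.2671  0.7772 -0.1659] T [ 0.0059 -0.009  -0.0014] j [-0.4001  0.4251 -0.3004  0.8447 -0.0001 -0.7144] 0.042705049386081585
```

```bash
python3 -m pendant '[[0,0,0,0,0,0,0],[0,0,0,0,0,0,0],[0,0,0,0,0,0,0],[0,0,0,0,0,0,0],[0,0,0,0,0,0,0],[0,0,0,0,0,0,0]]' 50; python3 st.py
```

```text
time: 15.47
tool_pos: [0.5195, -0.2192, 0.0955]
eef_rot: [-0.111, 0.697, 0.11, 0.699]
force: [-1.3, 2.9, 5.6]
gripper_width: 0.0105
15.4667 [ 0.5195 -0.2192  0.0955] yaw y 108.00977371627569 approach [ 0.0031 -0.0004 -1.    ] F [-1.3329  2.8853  5.6221] T [ 0.4207  0.1123 -0.0045] j [-0.3998  0.4233 -0.2988  0.8457  0.0009 -0.7141] 0.01046043886295612
```

```bash
python3 -m pendant '[[0,0,0,0,0,0,-4],[0,0,0,0,0,0,-9],[0,0,0,0,0,0,-14],[0,0,0,0,0,0,-19],[0,0,0,0,0,0,-24],[0,0,0,0,0,0,-28],[0,0,0,0,0,0,-30],[0,0,0,0,0,0,-30]]'; python3 st.py
```

```text
time: 16.13
tool_pos: [0.5195, -0.2195, 0.0955]
eef_rot: [0.073, 0.702, -0.075, 0.704]
force: [0.2, -0.8, -0.6]
gripper_width: 0.0105
16.1333 [ 0.5195 -0.2195  0.0955] yaw y 77.95485357051035 approach [ 0.0025 -0.0024 -1.    ] F [ 0.1783 -0.7919 -0.6171] T [-0.0631 -0.0203 -0.0828] j [-0.3991  0.4233 -0.2989  0.8455 -0.0012 -0.1889] 0.010505318119664698
```

```bash
python3 -m pendant '[[0,0,0,0,0,0,-4],[0,0,0,0,0,0,-9],[0,0,0,0,0,0,-14],[0,0,0,0,0,0,-19],[0,0,0,0,0,0,-24],[0,0,0,0,0,0,-29],[0,0,0,0,0,0,-34],[0,0,0,0,0,0,-38]]'; python3 st.py;  python3 -m pendant '[[0,0,0,0,0,0,0],[0,0,0,0,0,0,0]]'; python3 st.py
```

```text
time: 16.8
tool_pos: [0.5192, -0.2198, 0.0955]
eef_rot: [0.299, 0.64, -0.301, 0.641]
force: [-1.1, -0.9, -0.9]
gripper_width: 0.01
16.8 [ 0.5192 -0.2198  0.0955] yaw y 39.78185153315567 approach [ 0.0001 -0.004  -1.    ] F [-1.1235 -0.8835 -0.9278] T [-0.1008  0.0764  0.1089] j [-0.3983  0.4241 -0.2974  0.8477 -0.0037  0.4781] 0.009997491687708807
time: 16.97
tool_pos: [0.5192, -0.2198, 0.0955]
eef_rot: [0.298, 0.64, -0.301, 0.641]
force: [-0.6, 0.2, -1.9]
gripper_width: 0.0108
16.9667 [ 0.5192 -0.2198  0.0955] yaw y 39.891356751506635 approach [ 0.0001 -0.004  -1.    ] F [-0.5728  0.2499 -1.9488] T [ 0.0675 -0.049  -0.0385] j [-0.3984  0.4241 -0.2974  0.8476 -0.0037  0.4761] 0.010803528956222178
```

```bash
for i in 1; do python3 -m pendant '[[0,0,0,0,0,0,-2],[0,0,0,0,0,0,-4],[0,0,0,0,0,0,-6]]' >/dev/null; python3 st.py; python3 -m pendant '[[0,0,0,0,0,0,-2],[0,0,0,0,0,0,-4],[0,0,0,0,0,0,-6]]'>/dev/null; python3 st.py; done
```

```text
17.2167 [ 0.5192 -0.2199  0.0955] yaw y 33.93515796692965 approach [-0.0003 -0.0042 -1.    ] F [-0.1219 -0.2185 -0.898 ] T [0.0677 0.0295 0.1265] j [-0.3984  0.4243 -0.297   0.8482 -0.0039  0.5801] 0.010689584075897558
17.4667 [ 0.5191 -0.2198  0.0955] yaw y 27.977846237725302 approach [-0.0009 -0.0042 -1.    ] F [-0.818  -0.6378 -0.9767] T [ 0.0339 -0.0578  0.0602] j [-0.3983  0.4246 -0.2966  0.8488 -0.0042  0.6842] 0.010289391206135347
```

```bash
python3 -m pendant '[[0,0,0,0,0,0,-2],[0,0,0,0,0,0,-4],[0,0,0,0,0,0,-6]]' >/dev/null; python3 st.py; python3 -m pendant '[[0,0,0,0,0,0,-2],[0,0,0,0,0,0,-4],[0,0,0,0,0,0,-6]]'>/dev/null; python3 st.py
```

```text
17.7167 [ 0.5191 -0.2198  0.0955] yaw y 22.089143339291834 approach [-0.0013 -0.0042 -1.    ] F [-0.7999 -0.5219 -1.2438] T [0.017  0.0226 1.0086] j [-0.3982  0.4248 -0.2961  0.8495 -0.0044  0.7871] 0.010249715122662827
17.9667 [ 0.5191 -0.2198  0.0957] yaw y 16.572746052447204 approach [-0.002  -0.0049 -1.    ] F [-0.3834 -2.247   0.4301] T [-0.166   0.1268  3.1468] j [-0.3976  0.4248 -0.2955  0.8504 -0.0053  0.8839] 0.01061839045959114
```

```bash
python3 -m pendant '[[0,0,0,0,0,0,-2],[0,0,0,0,0,0,-4],[0,0,0,0,0,0,-6]]' >/dev/null; python3 st.py
```

```text
18.2167 [ 0.5191 -0.2198  0.0959] yaw y 11.421252645857827 approach [-0.0032 -0.0066 -1.    ] F [-1.1474 -2.5346  0.0208] T [-0.3204  0.2136  5.432 ] j [-0.3965  0.425  -0.2947  0.8515 -0.0073  0.975 ] 0.010164198634153495
```

```bash
python3 -m pendant '[[0,0,0,0,0,0,2],[0,0,0,0,0,0,4],[0,0,0,0,0,0,6]]' >/dev/null; python3 st.py; python3 -m pendant '[[0,0,0,0,0,0,1.5],[0,0,0,0,0,0,3],[0,0,0,0,0,0,3]]'>/dev/null; python3 st.py;python3 -m pendant '[[0,0,0,0,0,0,1],[0,0,0,0,0,0,2],[0,0,0,0,0,0,2]]'>/dev/null; python3 st.py
```

```text
18.4667 [ 0.5191 -0.2198  0.0957] yaw y 18.11766219301308 approach [-0.0032 -0.0082 -1.    ] F [-0.1781 -2.6422 -3.2758] T [-0.2298 -0.005   2.403 ] j [-0.3957  0.4247 -0.2958  0.85   -0.0088  0.8589] 0.01034176136871784
18.7167 [ 0.5191 -0.2198  0.0956] yaw y 21.410056341686392 approach [-0.003  -0.0088 -1.    ] F [ 0.2681 -1.393  -2.209 ] T [-0.0205 -0.0443  1.1917] j [-0.3955  0.4246 -0.2965  0.8492 -0.0093  0.8016] 0.010131085925458593
18.9667 [ 0.5191 -0.2198  0.0955] yaw y 23.384500587641476 approach [-0.0025 -0.0086 -1.    ] F [-0.9227 -0.8167 -2.602 ] T [ 0.1598 -0.187   0.1046] j [-0.3957  0.4244 -0.2969  0.8486 -0.0089  0.7669] 0.01012203863384488
```

```bash
python3 -m pendant '[[0,0,0,0,0,0,4],[0,0,0,0,0,0,9],[0,0,0,0,0,0,14],[0,0,0,0,0,0,19],[0,0,0,0,0,0,24],[0,0,0,0,0,0,29],[0,0,0,0,0,0,34],[0,0,0,0,0,0,38]]' >/dev/null; python3 st.py; python3 -m pendant '[[0,0,0,0,0,0,4],[0,0,0,0,0,0,9],[0,0,0,0,0,0,14],[0,0,0,0,0,0,19],[0,0,0,0,0,0,24],[0,0,0,0,0,0,29],[0,0,0,0,0,0,34],[0,0,0,0,0,0,38]]' >/dev/null; python3 st.py
```

```text
19.6333 [ 0.5194 -0.2196  0.0955] yaw y 61.537477920622834 approach [ 0.0041 -0.0074 -1.    ] F [ 0.8541 -0.0169 -2.4431] T [ 0.3036 -0.1446 -0.0346] j [-0.3971  0.421  -0.3025  0.8406 -0.0053  0.0996] 0.009975589824710038
20.3 [ 0.5194 -0.2193  0.0955] yaw y 99.69336776357908 approach [ 0.008  -0.0024 -1.    ] F [ 1.3621  1.1628 -1.1335] T [ 0.2373  0.0141 -0.0934] j [-0.4     0.4198 -0.3046  0.8381  0.0009 -0.5692] 0.01011100619659558
```

```bash
python3 -m pendant '[[0,0,0,0,0,0,4],[0,0,0,0,0,0,8],[0,0,0,0,0,0,12],[0,0,0,0,0,0,14.5],[0,0,0,0,0,0,14.5],[0,0,0,0,0,0,14.5]]' >/dev/null; python3 st.py
python3 - <<'E'
from h import *
np.set_printoptions(precision=4,suppress=True)
ct=campose('wrist'); im,d=arm.camera('wrist'); save('w7.png',im); P=cloud('wrist',d,ct); np.save('w7.npy',P)
k2=(P[...,2]>.085)&(P[...,2]<.13)&(np.hypot(P[...,0]-.519,P[...,1]+.2195)<.035)&(d>.03)
print('wing',k2.sum(), cv2.minAreaRect(P[k2][:,:2].astype(np.float32)) if k2.sum()>5 else '')
im,d=arm.camera('scene'); save('s4.png',cv2.resize(im[110:300,230:530],None,fx=2.6,fy=2.6))
im,d=arm.camera('top'); save('t4.png',cv2.resize(im[160:300,150:390],None,fx=3.3,fy=3.3))
E
```

```text
20.8 [ 0.5194 -0.2192  0.0955] yaw y 114.10261412576874 approach [ 0.0082 -0.     -1.    ] F [ 0.3261 -0.0921 -2.1228] T [0.0793 0.1095 0.0436] j [-0.401   0.4201 -0.3041  0.839   0.0032 -0.8217] 0.010327568758890552
wing 7208 ((0.5095141530036926, -0.22102054953575134), (0.05000932887196541, 0.05015304684638977), 64.07901000976562)
```

View pics/w7.png

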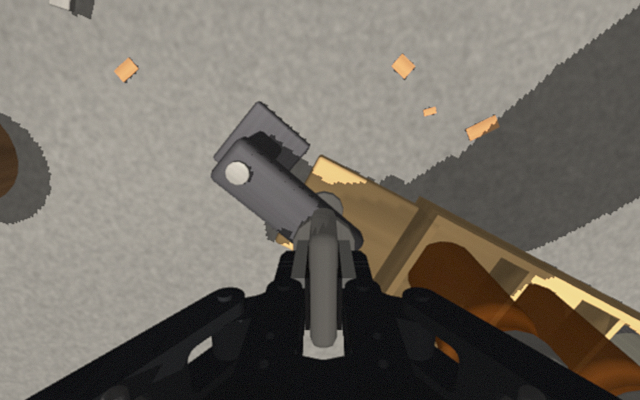

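View pics/s4.png

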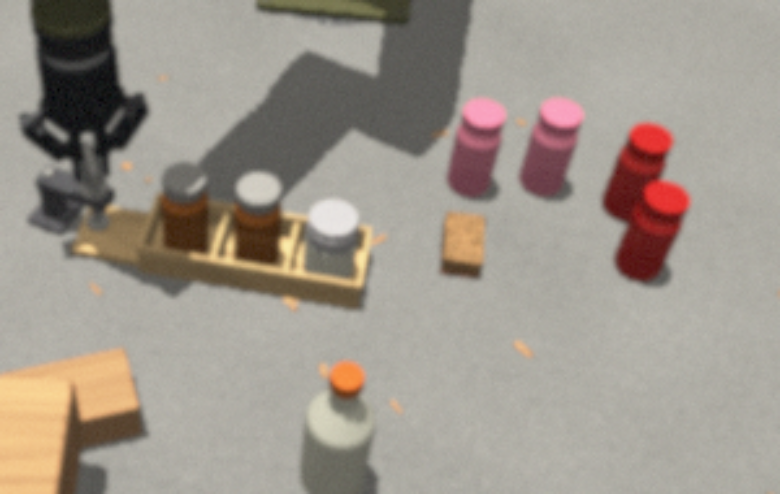

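View pics/t4.png

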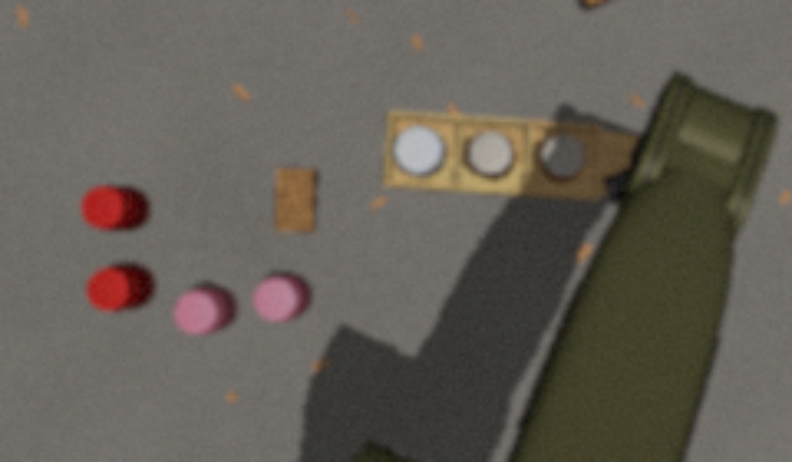

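```bash
python3 -c "
from station import arm
print(arm.close_job())"; python3 st.py
```

```text
the job is handed in; nothing more can be done
None
the job is handed in; nothing more can be done
```

Both amber jars are in the crate, and the thumbscrew was seated, backed off a quarter turn and is still gripped. The job was handed in at about 21 s of the 67 s allowed.

- **Jars:** One jar stands in cell2 and the other in cell1, and the tin is still in cell0. I lowered each until it touched the floor lightly (3–4 N) before letting go. The last scene and top pictures show both upright. The sanding block, glue bottle and pink and red jars are where they were.
- **Seating the screw:** I turned the wing clockwise by about 84° (1.46 rad) until it hit the stop, with the gripper at yaw 24.2°. The stop showed as a steady torque rise from about 0.1 N m.
- **Overshoot at the stop:** I sent one turning step too many before reading the torque. It pushed the gripper about 13° past the stop, peaking at 5.4 N m. The torque fell back along nearly the same line when I reversed, so I don't think the wing slipped in the grip.
- **Backing off:** I turned back 89.9° from the seated point, to yaw 114.1°. The wrist picture shows the wing still in line with the fingers. It is held with 50 N, with the jaws 10.3 mm apart and almost no torque left on the wrist.
- **Check that failed:** The final depth measurement of the wing's angle was useless because the fingers were in it. The quarter turn therefore rests on the arm's own pose and on the wing looking aligned with the fingers.

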